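Set the prop leg to length and clamp it

ROBOT

A 7-joint arm with a two-finger parallel gripper is mounted at the origin on the work surface. World frame = base frame: x ahead of the robot, y to its left, z up, the work surface at z = 0. Lengths are in m, angles in rad, forces in N, time in s.
With the tool pointing down it reaches from about 0.35 to 0.9 m from the base axis. Payload 19.9 kg.
Tool frame: the origin (TCP) lies on the mounting face of the last link; the fingertips stand 173 mm ahead of it and the grasp point (between the pads) lies 155 mm ahead of it; z points along the fingers, y is the line along which they close (so a half turn about z gives the same grasp; the last joint's range is limited). The gripper opens to 85 mm and grips with 20 to 120 N. Pads are 22 mm wide; open, the fingers measure 114 mm over their backs; the gripper's body (76 mm by 85 mm) begins 54 mm behind the grasp point. The pads swing forward as they close: fully open they stand 13 mm farther back than shut.
Start: joints at [-1.214, 0.417, -0.01, 1.614, 0.005, 1.111, -0.053], TCP at [0.242, 0.576, 0.405] pointing down, gripper open.
Joint ranges: [-2.81, 2.81], [-0.39, 2.02], [-1.27, 1.25], [0.06, 2.57], [-1.19, 4.33], [0.19, 2], [-2.82, 2.82]. Speed limits (rad/s): [1.89, 1.89, 2.39, 2.39, 3.01, 3.01, 3.01].

INTERFACE

Orientations are given as a rotation vector (axis times angle).
In Python, from plant import ctrl, get_image, camera_model, hand_in, cut_out gives the robot as it stands. The module is installed in compiled form; this text tells all that it offers.
- The arm moves only by the tool carry_out, never from a script. Its argument "steps" is a list of rows, each an object of numbers: "tx", "ty", "tz": the shift along the tool's x, y, z in mm; "ax", "ay", "az": the turn, a rotation vector about the tool's x, y, z in rad. In form: [{"tx": .., "ty": .., "tz": .., "ax": .., "ay": .., "az": ..}, ...]. A call has 1 to 10 rows; each row is the pose to reach, as a shift and turn from the pose commanded when the call began, along the tool's axes at that moment; what a row does not reach only later rows make up. A row lasts 1/10 s, in which the tool goes at most 50 mm and 8.59 degrees, less where a joint would pass 70% of its speed; a pose out of reach is approached as far as the arm can. A call with a gripper value outside its range is refused whole. "fingers" is the opening, from -1 (shut) to 1 (fully open), set as the call begins (left out, the last holds). The fingers move at their own pace and stop on an object; "squeeze" is the grip in N (left out, the last holds). Time passes only in rows, so rows that repeat a pose let the fingers close. It gives the time, the measured TCP pose, the force, the opening and the grip force at its end, in the units of the state.
- ctrl.sense(): the state, without advancing time (a new reading comes with each control period).
- get_image(name): name is "side" or "top" or "wrist"; returns the picture (480x640x3 uint8, red, green, blue); there is no depth.
- camera_model(name): a dict with "fx", "fy", "cx", "cy" (pixels), "R" (3x3) and "t" (3): a world point X has camera coordinates R X + t; the wrist camera has in their place "mount" (4x4, takes a point from camera to tool coordinates, whose origin is the TCP and whose axes are the flange's). Camera axes: x right, y down, z forward; pixel columns grow to the right and rows downward; lengths in m; the calibration is good to about 2 mm. A picture is of the moment at which its call begins: read the wrist's pose just before it. camera_model takes no time and is no camera call.
- hand_in(): hands the job in; it is judged then, once.
Trained networks look in the newest picture that a camera, given by its name, has taken for a name from the list of things; names that differ only in an ending like _2 or _b are one class to them, and where a whole thing is asked for, a point or a joint stands for the part that bears it (a point fixed in the world has none). Each returns a list of dicts, best first, with "score" (0 to 1); they miss things now and then, are a little off and sometimes report something else, mostly with a low value. They report only what shows in the picture. A call takes as long as a camera call.
- cut_out(camera, name): "region" (480x640 bool, what is visible of it) and "rect" ([left, top, right, bottom] in pixels, round what is visible of it).
The state is a dict: "clock": time; "qpos": joint angles; "joint_velocities": joint speeds; "effort": joint torques, N m; "eef_pos": TCP position; "ee_rot": TCP orientation; "contact_force": force on the tool from outside, world axes, zero at the start; "torque": the same for the moment, N m; "finger_gap": opening from 0.0 (shut) to 1.0 (fully open); "grip_force": force on a finger pad.
Only numpy, scipy, OpenCV 4.12 (cv2) and the standard library are available. Lean on these libraries where they do the work, as an engineer would, in place of code of your own. Each camera call takes 0.05 s, during which the arm holds its last target. There are 200 camera calls.

TASK

Slide the clear guard door all the way back to uncover the clamp, then pull the spring-loaded leg out by its orange bar until its red stripe lines up with the yellow pointer, and while keeping the leg there squeeze the blue cam lever fully shut against it. Finish while still holding: leg on the mark and lever shut, both held by the fingers, because both spring back if let go. Leave the water bottle, the foil pan and the spoon alone.

Things in the scene. Friction and masses are not known exactly. Their poses are not given: they have to be found in the camera images.
- stand: Fixed plywood board 160 x 470 x 20 mm with the jig. Origin on the table under the leg's axis at the tube mouth; y along the leg, outward; x towards the blue lever; z up. 'Stand' coordinates below are in this frame, mm. Board y -250 to 220. Outer tube 30 mm square, axis x 0, z 60, y -240 to 0; black collar x -20 to 20, y -24 to 10, z 41 to 79.
- leg: Sliding steel leg, 18 x 18 mm: sides at stand x -9 and 9, axis z 60, rubber foot 24 x 12 x 36 at the far end. Its orange bar is a plate 8 mm thick in y, stand x -55 to 9, z 45 to 75: it sticks out only on the side away from the lever, where a finger standing between collar and bar can push it out. Origin: y = how far it is out.
- pull_bar (a point): Inner face (facing the collar) of the orange bar, middle of the part that sticks out: stand x -30, z 60, y 62 + how far the leg is out (0 to 85). Pushed along +y it brings the leg out; a spring draws it in with about 3 N fully in, 6 N at 55 mm out, plus about 1 N friction; it lies 48 mm inward of leg_mark.
- leg_mark (a point): Middle of the red stripe (4 mm wide) on the leg's top face: stand x 0, z 69, y 110 + how far the leg is out.
- pointer (a point): Tip of the yellow pointer, a needle 4 mm wide on a small stiff post (stand x 26 to 42) beside the leg on the lever side: stand x 14, z 69, y 155 to 175, preset differently each time and not to be moved. Its axes are the stand's. The leg is on its mark when leg_mark has the same stand y.
- lever: Blue cam lever, a bar 8 mm thick and 22 high (z 49 to 71) with a 24 mm round head. Origin on its vertical pivot, stand x 19, y 0, z 60; its y runs along the bar; the outer face, to be pressed, is at its own x 0. Shut, the bar lies along the leg, y 0 to 122, faces at stand x 11 and 19: leg and lever together are then 28 mm thick (x -9 to 19).
- lever_tip (a point): Far end of the lever's outer face at mid height: stand x 19, y 122, z 60 when shut. Fully open, the lever is turned 0.20 rad: tip swung to +x, outer face at about stand x 39 at y 100. A spring opens it, about 0.27 N m (some 3 N at y 100) when shut: it does not stay shut by itself.
- guard (a joint): How far the clear guard door is slid back, m: 0 covers the clamp, 0.14 fully back (along stand -y). About 1.5 N friction; stays where left.
- guard_grip (a point): Point on the guard's black grip fin at mid length: stand x 0, z 115, y 30 - guard. Fin 12 mm thick (x -6 to 6), 44 long in y, z 88 to 125. The clear plate below it is 130 wide in x, z 84 to 88, y -15 to 135 with the guard at 0; a grey carriage 50 wide behind it rides on the tube.
- water: Bystander: water bottle, 62 mm diameter, 190 tall, upright beside the tube end of the jig on the lever side. Origin under its middle.
- pan: Bystander: round foil pan, rim diameter 130 mm, 50 high, on the table past the leg end of the jig. Origin under its middle.
- spoon: Bystander: spoon lying on the table beside the jig on the lever side, roughly parallel to the leg. Origin near its middle, on the table.

How it is judged:
On the way, in this order (a step that is already met when the one before it is completed fails the run):
1. the guard door is slid all the way back (value of joint guard above 0.125 m), for 0.2 s.
2. the leg is held on its mark by the fingers with the lever still open (y of leg_mark in the frame of pointer between -0.004 and 0.004 m and contact force between the fingers and leg above 2 N and angle between the y axis of lever and the y axis of stand, either way round above 0.1 rad), for 0.2 s.
At the end, for the whole second after the job is handed in: The red stripe is within 4 mm of the yellow pointer along the leg, the lever is shut (under 0.04 rad), the guard is back (over 0.12 m), the fingers press on leg (over 3 N) and lever (over 2 N), and nothing moves (y of leg_mark in the frame of pointer between -0.004 and 0.004 m and angle between the y axis of lever and the y axis of stand, either way round below 0.04 rad and value of joint guard above 0.12 m and contact force between the fingers and leg above 3 N and contact force between the fingers and lever above 2 N and linear speed of leg below 0.01 m/s); the arm keeps its last pose, push and grip.
It fails at once if the lever is shut while the leg is off its mark (more than 8 mm) (angle between the y axis of lever and the y axis of stand, either way round below 0.05 rad and not (y of leg_mark in the frame of pointer between -0.008 and 0.008 m)).
It fails at once if a bystander is moved more than 3 cm (distance of any of water, pan, spoon from where it was at the start of the episode above 0.03 m).
It fails at once if the pointer is moved more than 4 mm (distance of pointer from where it was at the start of the episode above 0.004 m).
It also fails if it takes over 43 s, if anything falls off the work surface, if the arm or the gripper's body presses on something with over 40 N, if the wrist force passes 120 N, or if a joint passes its speed limit or range.

## Working session

There is one attempt and no reset: what is moved stays moved. The work goes in short steps, Python scripts to look and compute and a tool call to move; the robot and the scene stay as the last step left them, time stands still between calls to the robot, and variables do not carry over. Pictures are saved under pics/ and viewed, at most 10 in all, crops included, and the job is handed in when it is done.

Besides the shell and the picture viewer there is one more tool, called after "Emit:" by a JSON object that holds its "method" and its "body", one argument or row to a line. carry_out: Moves the arm, as the interface text tells. Its arguments: {"type":"object","properties":{"steps":{"type":"array"},"fingers":{"type":"number"},"squeeze":{"type":"number"}},"required":["steps"]}

```bash
mkdir -p pics
python3 - <<'E'
from plant import ctrl,get_image,camera_model,cut_out
import cv2,numpy as np
s=ctrl.sense();print({k:np.round(v,3) for k,v in s.items()})
for c in("side","top"):
    im=get_image(c);cv2.imwrite(f"pics/{c}0.png",im[...,::-1]);m=camera_model(c);print(c,{k:np.round(v,4).tolist() for k,v in m.items()})
    for n in("stand","guard","pointer","leg_mark","pull_bar","lever","leg","water"):
        try:
            for d in cut_out(c,n)[:1]:
                r=d["region"];ys,xs=np.nonzero(r);print(n,round(d["score"],2),np.round(d["rect"],1),xs.mean().round(1),ys.mean().round(1))
        except Exception as e:print(n,e)
E
```

```text
{'clock': np.float64(0.0), 'qpos': array([-1.214,  0.418, -0.01 ,  1.614,  0.005,  1.111, -0.053]), 'joint_velocities': array([-0.002, -0.   , -0.001, -0.   , -0.   ,  0.   ,  0.001]), 'effort': array([-0.0000e+00, -8.6442e+01,  6.7900e-01, -4.3491e+01,  1.9000e-02,
        7.0000e-03, -0.0000e+00]), 'eef_pos': array([0.242, 0.576, 0.404]), 'ee_rot': array([-6.210e-01, -3.079e+00,  2.000e-03]), 'contact_force': array([ 0.375, -0.418, -1.234]), 'torque': array([0.034, 0.001, 0.045]), 'grip_force': np.float64(0.0), 'finger_gap': np.float64(1.004)}
side {'fx': 488.3267, 'fy': 488.3267, 'cx': 320.1836, 'cy': 241.2178, 'R': [[-0.9823, -0.1869, -0.0162], [-0.1175, 0.6804, -0.7233], [0.1461, -0.7086, -0.6903]], 't': [0.6437, 0.0544, 1.0377]}
guard 0.67 [351.8 163.7 414.  234. ] 384.4 202.9
pointer 0.54 [362.3 247.9 376.5 269.9] 366.2 257.8
leg_mark 0.48 [378.3 228.8 389.5 255.5] 382.6 242.5
pull_bar 0.49 [373.9 229.3 391.4 255.6] 382.9 242.8
lever 0.62 [363.9 230.2 367.6 238.5] 365.2 232.8
leg 0.58 [375.8 230.9 391.6 256.1] 382.8 243.0
water 0.97 [314.5 110.4 340.7 186.5] 327.2 150.5
top {'fx': 535.9793, 'fy': 535.9793, 'cx': 316.3846, 'cy': 229.1264, 'R': [[-0.0106, -0.9999, -0.0082], [-0.9991, 0.011, -0.0413], [0.0414, 0.0077, -0.9991]], 't': [0.1032, 0.6294, 0.9995]}
stand 0.92 [282.1 232.5 552.8 340.3] 412.3 288.3
guard 0.98 [335.1 253.3 472.4 337.6] 392.0 293.4
leg_mark 0.69 [317.8 291.  336.9 307.1] 327.4 297.8
pull_bar 0.58 [317.1 292.9 336.1 306.6] 327.1 298.1
leg 0.71 [319.5 292.2 337.8 304.7] 327.4 297.7
water 0.84 [464.2 178.5 522.5 218.8] 492.2 200.2
```

View pics/top0.png

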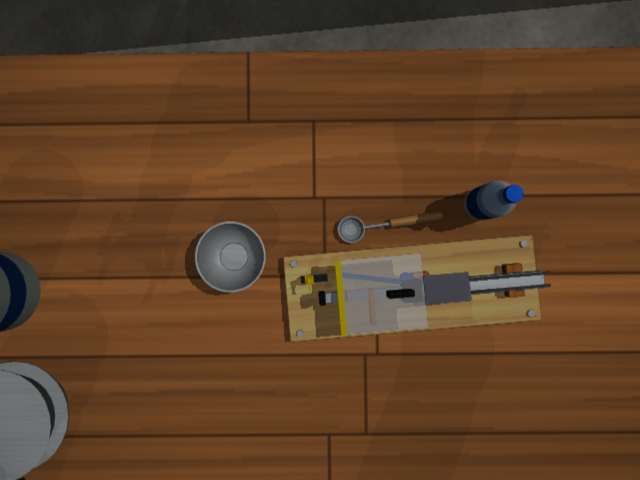

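View pics/side0.png

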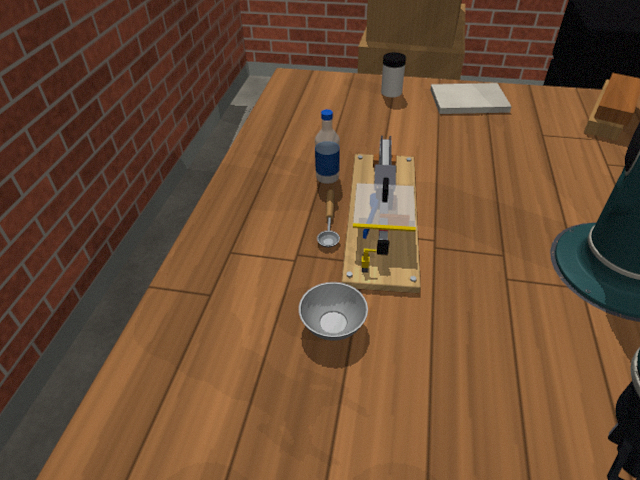

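The top view shows the jig with the leg pointing left (+y world) and the lever side up (+x world). Board corners are near (284,257), (532,236), (540,319) and (289,341). The side view agrees, with the pan below the leg end and the spoon and bottle on the lever side.

```bash
cat > h.py <<'E'
import numpy as np,cv2
from scipy.optimize import least_squares
from scipy.spatial.transform import Rotation as Ro
from plant import ctrl,get_image,camera_model,cut_out
def S2W(p,P):
    x,y,a=p;P=np.atleast_2d(P)/1000.;c,s=np.cos(a),np.sin(a)
    return np.c_[x+c*P[:,0]-s*P[:,1],y+s*P[:,0]+c*P[:,1],P[:,2]]
def proj(m,W):
    C=W@np.array(m["R"]).T+np.array(m["t"]);return np.c_[m["fx"]*C[:,0]/C[:,2]+m["cx"],m["fy"]*C[:,1]/C[:,2]+m["cy"]]
def wristcam():
    m=dict(camera_model("wrist"));s=ctrl.sense();M=np.array(m["mount"]);R=Ro.from_rotvec(s["ee_rot"]).as_matrix()
    Rc=R@M[:3,:3];t=R@M[:3,3]+s["eef_pos"];m["R"]=Rc.T;m["t"]=-Rc.T@t;return m
E
python3 - <<'E'
from h import *
m=camera_model("top")
C=np.array([[80,220,20],[80,-250,20],[-80,-250,20],[-80,220,20]],float)
px=np.array([[284,257],[532,236],[540,319],[289,341]],float)
f=lambda p:(proj(m,S2W(p,C))-px).ravel()
r=least_squares(f,[.6,.1,0]);print(r.x,r.fun.round(1))
im=cv2.imread("pics/top0.png")
x0,y0,k=272,220,2.7
b=cv2.resize(im[y0:350,x0:562],None,fx=k,fy=k,interpolation=cv2.INTER_CUBIC)
pts=np.r_[C,[[0,159,69],[14,165,69],[-6,52,125],[-6,8,125],[6,52,125],[6,8,125],[65,135,88],[-65,135,88],[-65,-15,88],[65,-15,88]]]
for q in proj(m,S2W(r.x,pts)):cv2.drawMarker(b,tuple(int(v) for v in (q-[x0,y0]+.5)*k),(255,0,255),0,9)
cv2.imwrite("pics/t1.png",b)
wm=wristcam();cv2.imwrite("pics/w0.png",get_image("wrist")[...,::-1]);print(proj(wm,S2W(r.x,pts)).round())
print(np.array(camera_model("wrist")["mount"]).round(3))
E
```

```text
[ 0.51700536 -0.06428772  0.07407992] [-1.8 -1.   0.4 -1.3  1.2  1.5  0.2  0.7]
[[ 153.  526.]
 [ -81.  618.]
 [-160.  559.]
 [  84.  451.]
 [  60.  544.]
 [  71.  549.]
 [ -51.  624.]
 [ -78.  635.]
 [ -43.  630.]
 [ -71.  640.]
 [  67.  597.]
 [  -3.  534.]
 [ -93.  573.]
 [ -20.  630.]]
[[ 0.001 -0.959 -0.284  0.072]
 [ 1.     0.     0.001 -0.001]
 [-0.    -0.284  0.959  0.031]
 [ 0.     0.     0.     1.   ]]
```

View pics/t1.png

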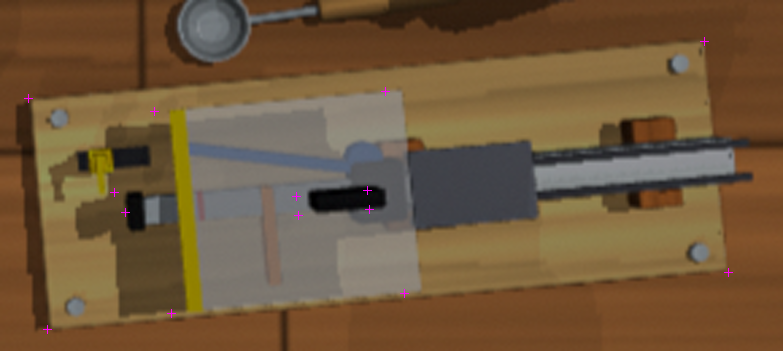

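The crop shows the corners at about (33,103), (705,42), (727,272) and (50,328). The fin runs from 308 to 386, the stripe is near (200,205), the bar near (270,236), the needle near (102,180) and the lever head near (362,155).

Run:
```python
from h import *
m=camera_model("top")
C=np.array([[80,220,20],[80,-250,20],[-80,-250,20],[-80,220,20]],float)
px=np.array([[33,103],[705,42],[727,272],[50,328]])/2.7+[272,220]-.5
J=np.array([[0,110,69],[-30,66,75],[19,0,71]],float); pj=np.array([[200,206],[271,240],[362,155]])/2.7+[272,220]-.5
r=least_squares(lambda p:(proj(m,S2W(p,C))-px).ravel(),[.6,.1,0]);print(r.x,r.fun.round(1))
print((proj(m,S2W(r.x,J))-pj).round(1))
G=np.array([[0,52,125],[0,8,125],[65,135,88],[-65,135,88],[-65,-15,88],[65,-15,88]],float);pg=np.array([[309,201],[385,197],[172,110],[188,312],[420,292],[402,91]])/2.7+[272,220]-.5
print((proj(m,S2W(r.x,G))-pg).round(1))
print((proj(m,S2W(r.x,[[14,y,69] for y in(155,165,175)]))), np.array([102,190])/2.7+[272,220]-.5)
ms=camera_model("side");print(proj(ms,S2W(r.x,np.r_[C,[[0,52,125],[0,8,125]]])).round(),)
print(ctrl.sense()["clock"])
```

```text
[ 0.51653842 -0.06527068  0.07532665] [-1.1 -1.3  0.3 -0.2  1.   0.3 -0.2  1.1]
[[0.5 0.5]
 [0.8 3.1]
 [1.5 3.4]]
[[-3.7  2.2]
 [-5.5  1.4]
 [-6.1  0.9]
 [-5.5  0.8]
 [-5.3  0.9]
 [-5.6  0.6]]
[[320.1992826  290.55509512]
 [314.59448766 291.03661479]
 [308.99023148 291.51808817]] [309.27777778 289.87037037]
[[342. 281.]
 [356. 152.]
 [415. 155.]
 [421. 287.]
 [386. 192.]
 [387. 179.]]
0.95
```

```bash
cat >> h.py <<'E'
ST=[0.51654,-0.06527,0.07533]
def move(xyz,st=ST):
    s=ctrl.sense();R=Ro.from_rotvec(s["ee_rot"]);T=S2W(st,[xyz])[0]
    c,n=np.cos(st[2]),np.sin(st[2])
    X=np.array([-n,c,0]);Y=np.array([c,n,0]);Rt=Ro.from_matrix(np.c_[X,Y,np.cross(X,Y)])
    print("t",(R.inv().apply(T-s["eef_pos"])*1000).round(1),"a",(R.inv()*Rt).as_rotvec().round(4))
    print("f",s["contact_force"].round(1),"gap",s["finger_gap"].round(3),"gf",s["grip_force"],"clk",s["clock"],"q7",s["qpos"][6].round(2))
def where(st=ST):
    s=ctrl.sense();p=s["eef_pos"]-[st[0],st[1],0];c,n=np.cos(st[2]),np.sin(st[2])
    print("stand",np.round([1000*(c*p[0]+n*p[1]),1000*(-n*p[0]+c*p[1]),1000*p[2]],1))
E
python3 -c "
from h import *
where();move([0,70,330]);print(Ro.from_rotvec(ctrl.sense()['ee_rot']).as_matrix().round(3))"
```

```text
stand [-225.4  660.3  404.7]
t [-469.6 -422.8   74.7] a [-0.0000e+00  1.0000e-04  1.0977e+00]Traceback (most recent call last):
  File "<string>", line 3, in <module>
    where();move([0,70,330]);print(Ro.from_rotvec(ctrl.sense()['ee_rot']).as_matrix().round(3))
            ~~~~^^^^^^^^^^^^
  File "h.py", line 19, in move
    print("f",s["contact_force"].round(1),"gap",s["finger_gap"].round(3),"gf",s["grip_force"],"clk",s["clock"],"q7",s["qpos"][6].round(2))
                                                ^^^^^^^^^^^^^^^^^^^^^
AttributeError: 'float' object has no attribute 'round'
```

Emit:
{"method": "carry_out", "body": {
  "steps": [
    {"tx": -470,"ty": -423,"tz": 75,"ax": 0,"ay": 0,"az": 1.098},
    {"tx": -470,"ty": -423,"tz": 75,"ax": 0,"ay": 0,"az": 1.098},
    {"tx": -470,"ty": -423,"tz": 75,"ax": 0,"ay": 0,"az": 1.098},
    {"tx": -470,"ty": -423,"tz": 75,"ax": 0,"ay": 0,"az": 1.098},
    {"tx": -470,"ty": -423,"tz": 75,"ax": 0,"ay": 0,"az": 1.098},
    {"tx": -470,"ty": -423,"tz": 75,"ax": 0,"ay": 0,"az": 1.098},
    {"tx": -470,"ty": -423,"tz": 75,"ax": 0,"ay": 0,"az": 1.098},
    {"tx": -470,"ty": -423,"tz": 75,"ax": 0,"ay": 0,"az": 1.098},
    {"tx": -470,"ty": -423,"tz": 75,"ax": 0,"ay": 0,"az": 1.098},
    {"tx": -470,"ty": -423,"tz": 75,"ax": 0,"ay": 0,"az": 1.098}
  ],
  "fingers": -1
}}

```text
clock: 1.95
eef_pos: [0.4541, 0.1252, 0.346]
ee_rot: [2.136, 2.303, 0.001]
contact_force: [1.5, 0.1, 0.2]
finger_gap: -0.002
grip_force: 0.0
```

Emit:
{"method": "carry_out", "body": {
  "steps": [
    {"tx": 0,"ty": 0,"tz": 0},
    {"tx": 0,"ty": 0,"tz": 0}
  ]
}}

```text
validation failed for argument at $.st...
```

```bash
sed -i 's/s\["finger_gap"\].round(3)/s["finger_gap"]/' h.py
python3 - <<'E'
from h import *
where();move([0,68,270])
m=wristcam();im=get_image("wrist")[...,::-1].copy()
P=[[0,42,125],[0,-2,125],[65,125,88],[-65,125,88],[80,220,20],[-80,220,20],[14,173,69]]
q=proj(m,S2W(ST,P));print(q.round())
cv2.imwrite("pics/w1raw.png",im)
for a in q:cv2.drawMarker(im,tuple(int(v) for v in a),(255,0,255),0,12)
cv2.imwrite("pics/w1.png",im)
E
```

```text
stand [-47.9 194.6 346. ]
t [-126.6   47.8   75.9] a [ 0.0008 -0.0004 -0.    ]
f [1.5 0.1 0.2] gap -0.0019261186471399747 gf 0.0 clk 1.95 q7 -0.14
[[387. 459.]
 [384. 503.]
 [468. 333.]
 [300. 333.]
 [466. 197.]
 [286. 196.]
 [401. 266.]]
```

View pics/w1.png

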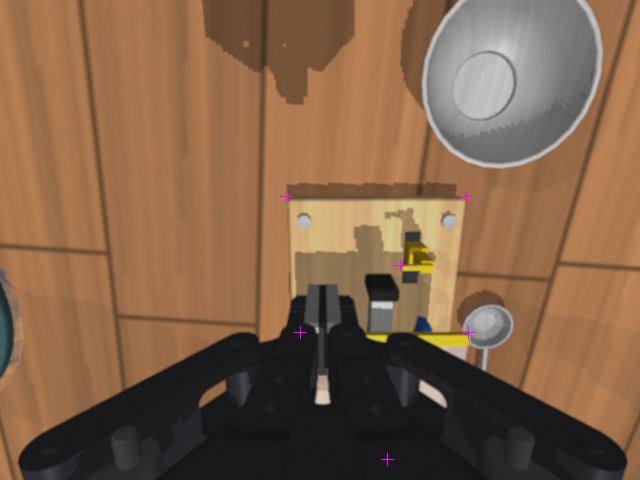

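The wrist view confirms the fit: the board corner markers land on the corners at (287,196) and (466,197), and the needle tip sits at (402,266), as predicted for y≈173. Next I go behind the fin and push it back.

Emit:
{"method": "carry_out", "body": {
  "steps": [
    {"tx": -90,"ty": 48,"tz": 10,"ax": 0,"ay": 0,"az": 0},
    {"tx": -126,"ty": 48,"tz": 30,"ax": 0,"ay": 0,"az": 0},
    {"tx": -126,"ty": 48,"tz": 73,"ax": 0,"ay": 0,"az": 0},
    {"tx": -126,"ty": 48,"tz": 73,"ax": 0,"ay": 0,"az": 0},
    {"tx": -126,"ty": 48,"tz": 73,"ax": 0,"ay": 0,"az": 0},
    {"tx": -126,"ty": 48,"tz": 73,"ax": 0,"ay": 0,"az": 0},
    {"tx": -126,"ty": 48,"tz": 73,"ax": 0,"ay": 0,"az": 0}
  ]
}}

```text
clock: 2.7
eef_pos: [0.5112, 0.006, 0.2739]
ee_rot: [2.134, 2.304, 0.002]
contact_force: [1.0, 1.2, 0.8]
finger_gap: 0.001
grip_force: 0.0
```

```bash
python3 -c "
from h import *
where();move([0,-76,272])"
```

```text
stand [  0.   71.5 273.9]
t [-147.5   -0.2    1.8] a [ 0.0016 -0.0005  0.0012]
f [1.  1.2 0.8] gap 0.001308488643728641 gf 0.0 clk 2.7 q7 0.23
```

Emit:
{"method": "carry_out", "body": {
  "steps": [
    {"tx": -15,"ty": 0,"tz": 0,"ax": 0,"ay": 0,"az": 0},
    {"tx": -32,"ty": 0,"tz": 0,"ax": 0,"ay": 0,"az": 0},
    {"tx": -49,"ty": 0,"tz": 0,"ax": 0,"ay": 0,"az": 0},
    {"tx": -66,"ty": 0,"tz": 0,"ax": 0,"ay": 0,"az": 0},
    {"tx": -83,"ty": 0,"tz": 0,"ax": 0,"ay": 0,"az": 0},
    {"tx": -100,"ty": 0,"tz": 0,"ax": 0,"ay": 0,"az": 0},
    {"tx": -115,"ty": 0,"tz": 0,"ax": 0,"ay": 0,"az": 0},
    {"tx": -128,"ty": 0,"tz": 0,"ax": 0,"ay": 0,"az": 0},
    {"tx": -137,"ty": 0,"tz": 0,"ax": 0,"ay": 0,"az": 0},
    {"tx": -142,"ty": 0,"tz": 0,"ax": 0,"ay": 0,"az": 0}
  ]
}}

```text
clock: 3.7
eef_pos: [0.5217, -0.1372, 0.273]
ee_rot: [2.137, 2.303, 0.0]
contact_force: [0.4, 1.2, 1.1]
finger_gap: -0.001
grip_force: 0.8
```

Emit:
{"method": "carry_out", "body": {
  "steps": [
    {"tx": -1,"ty": 0,"tz": 0,"ax": 0,"ay": 0,"az": 0},
    {"tx": -1,"ty": 0,"tz": 0,"ax": 0,"ay": 0,"az": 0},
    {"tx": -1,"ty": 0,"tz": 0,"ax": 0,"ay": 0,"az": 0}
  ]
}}

```text
clock: 4.0
eef_pos: [0.5216, -0.1373, 0.2727]
ee_rot: [-2.136, -2.303, 0.0]
contact_force: [0.1, 1.2, -0.6]
finger_gap: 0.001
grip_force: 0.0
```

Run:
```python
from h import *
where();move([8,44,290])
m=camera_model("top");im=get_image("top")[...,::-1]
b=cv2.resize(im[220:350,272:562],None,fx=2.7,fy=2.7,interpolation=cv2.INTER_CUBIC)
for q in proj(m,S2W(ST,[[65,-5,88],[-65,-5,88],[14,173,69]])):cv2.drawMarker(b,tuple(int(v) for v in (q-[272,220]+.5)*2.7),(255,0,255),0,9)
cv2.imwrite("pics/t2.png",b)
```

```text
stand [ -0.3 -72.2 272.7]
t [116.2   8.3 -17.3] a [-0.0003 -0.      0.0001]
f [ 0.1  1.2 -0.6] gap 0.0011205714967582844 gf 0.0 clk 4.0 q7 0.53
```

View pics/t2.png

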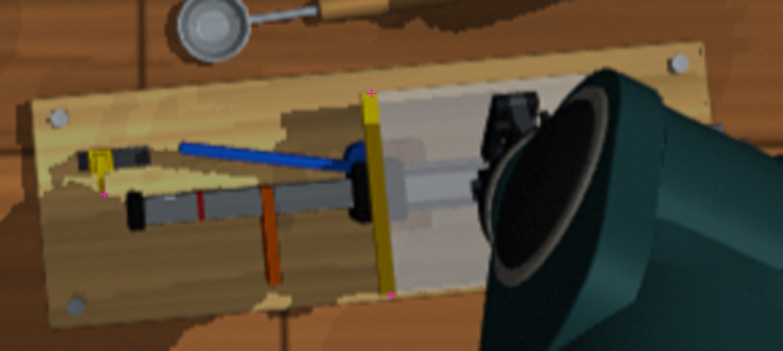

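The guard is back: its yellow front edge is at the predicted y≈-1 to -5. The stripe (200,205), bar (270,236), open lever and needle (104,185) are all visible. I'll nudge the guard 3 mm more, then lift, open and move over the clamp.

Emit:
{"method": "carry_out", "body": {
  "steps": [
    {"tx": -3,"ty": 0,"tz": 0,"ax": 0,"ay": 0,"az": 0},
    {"tx": -3,"ty": 0,"tz": 0,"ax": 0,"ay": 0,"az": 0},
    {"tx": -3,"ty": 0,"tz": 0,"ax": 0,"ay": 0,"az": 0},
    {"tx": 5,"ty": 0,"tz": 0,"ax": 0,"ay": 0,"az": 0}
  ]
}}

```text
clock: 4.45
eef_pos: [0.5212, -0.1333, 0.2729]
ee_rot: [2.138, 2.301, -0.001]
contact_force: [0.6, -0.4, 0.6]
finger_gap: 0.003
grip_force: 0.0
```

Emit:
{"method": "carry_out", "body": {
  "steps": [
    {"tx": 10,"ty": 0,"tz": -15,"ax": 0,"ay": 0,"az": 0},
    {"tx": 50,"ty": 5,"tz": -20,"ax": 0,"ay": 0,"az": 0},
    {"tx": 90,"ty": 8,"tz": -20,"ax": 0,"ay": 0,"az": 0},
    {"tx": 107,"ty": 8,"tz": -20,"ax": 0,"ay": 0,"az": 0},
    {"tx": 107,"ty": 8,"tz": -20,"ax": 0,"ay": 0,"az": 0},
    {"tx": 107,"ty": 8,"tz": -20,"ax": 0,"ay": 0,"az": 0},
    {"tx": 107,"ty": 8,"tz": -20,"ax": 0,"ay": 0,"az": 0}
  ],
  "fingers": 1,
  "squeeze": 25
}}

```text
clock: 5.15
eef_pos: [0.5212, -0.0262, 0.2929]
ee_rot: [2.138, 2.302, -0.0]
contact_force: [-0.3, -0.2, -0.5]
finger_gap: 0.999
grip_force: 0.0
```

Run:
```python
from h import *
where();move([8,40,208])
m=wristcam();im=get_image("wrist")[...,::-1].copy()
for a in proj(m,S2W(ST,[[14,173,69],[0,110,69],[-55,62,75],[39,122,71],[80,220,20]])):cv2.drawMarker(im,tuple(int(v) for v in a),(255,0,255),0,12)
cv2.imwrite("pics/w2.png",im)
```

```text
stand [  7.6  38.6 292.9]
t [ 1.4  0.4 84.9] a [ 0.0001  0.0005 -0.0015]
f [-0.3 -0.2 -0.5] gap 0.9986248180371748 gf 0.0 clk 5.15 q7 0.28
```

View pics/w2.png

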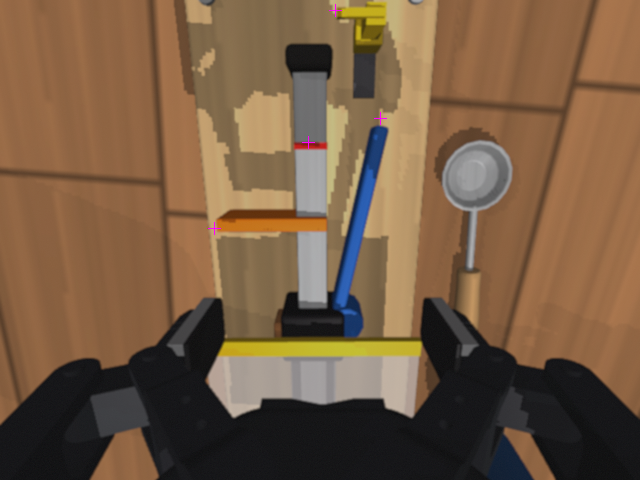

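The model agrees with the view: stripe at (309,145), bar inner face near y=231, needle tip (336,12). I descend with the fingers straddling the leg and lever.

Emit:
{"method": "carry_out", "body": {
  "steps": [
    {"tx": 1,"ty": 0,"tz": 25,"ax": 0,"ay": 0,"az": 0},
    {"tx": 1,"ty": 0,"tz": 45,"ax": 0,"ay": 0,"az": 0},
    {"tx": 1,"ty": 0,"tz": 65,"ax": 0,"ay": 0,"az": 0},
    {"tx": 1,"ty": 0,"tz": 80,"ax": 0,"ay": 0,"az": 0},
    {"tx": 1,"ty": 0,"tz": 85,"ax": 0,"ay": 0,"az": 0},
    {"tx": 1,"ty": 0,"tz": 85,"ax": 0,"ay": 0,"az": 0},
    {"tx": 1,"ty": 0,"tz": 85,"ax": 0,"ay": 0,"az": 0}
  ]
}}

```text
clock: 5.9
eef_pos: [0.5215, -0.0246, 0.2085]
ee_rot: [2.137, 2.302, 0.001]
contact_force: [0.1, -0.1, 0.3]
finger_gap: 1.0
grip_force: 0.0
```

Emit:
{"method": "carry_out", "body": {
  "steps": [
    {"tx": 8,"ty": 0,"tz": 0,"ax": 0,"ay": 0,"az": 0},
    {"tx": 16,"ty": 0,"tz": 0,"ax": 0,"ay": 0,"az": 0},
    {"tx": 24,"ty": 0,"tz": 0,"ax": 0,"ay": 0,"az": 0},
    {"tx": 32,"ty": 0,"tz": 0,"ax": 0,"ay": 0,"az": 0},
    {"tx": 40,"ty": 0,"tz": 0,"ax": 0,"ay": 0,"az": 0},
    {"tx": 47,"ty": 0,"tz": 0,"ax": 0,"ay": 0,"az": 0},
    {"tx": 53,"ty": 0,"tz": 0,"ax": 0,"ay": 0,"az": 0},
    {"tx": 58,"ty": 0,"tz": 0,"ax": 0,"ay": 0,"az": 0},
    {"tx": 60,"ty": 0,"tz": 0,"ax": 0,"ay": 0,"az": 0},
    {"tx": 60,"ty": 0,"tz": 0,"ax": 0,"ay": 0,"az": 0}
  ]
}}

```text
clock: 6.9
eef_pos: [0.5167, 0.0362, 0.2081]
ee_rot: [2.135, 2.304, 0.0]
contact_force: [1.3, -5.2, 3.0]
finger_gap: 1.001
grip_force: 2.4
```

Run:
```python
from h import *
where();move([8,112,208])
m=wristcam();im=get_image("wrist")[...,::-1].copy();cv2.imwrite("pics/w3raw.png",im)
for n in("leg_mark","pointer"):
    for d in cut_out("wrist",n)[:1]:print(n,d["score"],d["rect"])
for a in proj(m,S2W(ST,[[14,173,69],[0,162,69]])):cv2.drawMarker(im,tuple(int(v) for v in a),(255,0,255),0,12);print(a)
cv2.imwrite("pics/w3.png",im)
```

```text
stand [  7.8 101.2 208.1]
t [10.8  0.2  0.1] a [0.0004 0.0002 0.0006]
f [ 1.3 -5.2  3. ] gap 1.0005718781542208 gf 2.3739805072546005 clk 6.9 q7 0.24
leg_mark 0.65 [142.9, 1.6, 341.8, 400.9]
pointer 0.74 [346.7, 124.2, 427.9, 164.4]
[343.06483696 140.33501339]
[298.73997306 176.13570123]
```

View pics/w3.png

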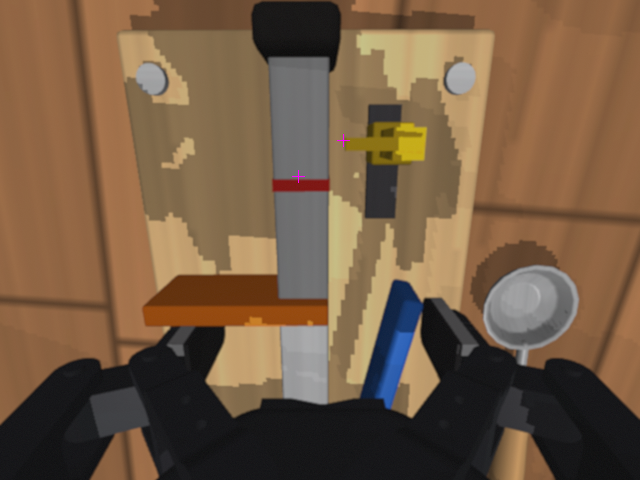

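The stripe centre is at row 185 and the needle at row 144. At 3.26 px/mm that leaves about 12.5 mm to go, and the lever is still open.

Emit:
{"method": "carry_out", "body": {
  "steps": [
    {"tx": 5,"ty": 0,"tz": 0,"ax": 0,"ay": 0,"az": 0},
    {"tx": 9,"ty": 0,"tz": 0,"ax": 0,"ay": 0,"az": 0},
    {"tx": 12,"ty": 0,"tz": 0,"ax": 0,"ay": 0,"az": 0},
    {"tx": 12.5,"ty": 0,"tz": 0,"ax": 0,"ay": 0,"az": 0},
    {"tx": 12.5,"ty": 0,"tz": 0,"ax": 0,"ay": 0,"az": 0},
    {"tx": 12.5,"ty": 0,"tz": 0,"ax": 0,"ay": 0,"az": 0}
  ]
}}

```text
clock: 7.65
eef_pos: [0.5158, 0.0479, 0.2079]
ee_rot: [2.137, 2.303, -0.0]
contact_force: [1.1, -5.6, 5.6]
finger_gap: 1.002
grip_force: 2.7
```

```bash
cat >> h.py <<'E'
def mark(name=None):
    m=wristcam();im=get_image("wrist")
    if name:cv2.imwrite(name,im[...,::-1])
    h=cv2.cvtColor(im,cv2.COLOR_RGB2HSV).astype(int);H,Sa,V=[h[...,i] for i in range(3)]
    def y(mask,x):
        v,u=np.nonzero(mask);p=np.array([np.median(u),v.mean()])
        f=least_squares(lambda q:proj(m,S2W(ST,[[q[0],q[1],69]]))[0]-p,[x,165]).x
        return p.round(1),f.round(1),len(v)
    a=np.zeros(H.shape,bool);e=proj(m,S2W(ST,[[0,172,69],[14,172,69]]))
    def box(c,w,k):
        b=a.copy();b[int(c[1]-k):int(c[1]+k),int(c[0]-w):int(c[0]+w)]=1;return b
    print("stripe",y(((H<5)|(H>174))&(Sa>150)&(V>60)&box(e[0],34,60),0))
    print("needle",y((H>22)&(H<33)&(Sa>190)&box(e[1]+[11,0],11,30),14))
E
python3 -c "
from h import *
where();mark('pics/w4.png');print(ctrl.sense()['contact_force'])"
```

```text
stand [  7.8 112.9 207.9]
stripe (array([300.5, 185. ]), array([  0.5, 170.9]), 616)
needle (array([354. , 181.8]), array([ 17.7, 171.9]), 217)
[ 1.1260827  -5.35026144  3.83347836]
```

View pics/w4.png

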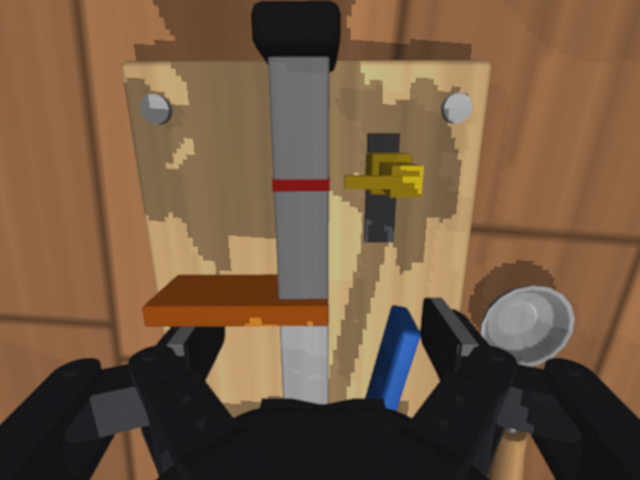

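The stripe is 1 mm short of the needle (rows 185.0 and 181.8). I add 1 mm and dwell, then centre on the 28 mm stack and half close.

Emit:
{"method": "carry_out", "body": {
  "steps": [
    {"tx": 1.2,"ty": 0,"tz": 0,"ax": 0,"ay": 0,"az": 0},
    {"tx": 1.2,"ty": 0,"tz": 0,"ax": 0,"ay": 0,"az": 0},
    {"tx": 1.2,"ty": 0,"tz": 0,"ax": 0,"ay": 0,"az": 0},
    {"tx": 1.2,"ty": 0,"tz": 0,"ax": 0,"ay": 0,"az": 0},
    {"tx": 1.2,"ty": 0,"tz": 0,"ax": 0,"ay": 0,"az": 0}
  ]
}}

```text
clock: 8.2
eef_pos: [0.5157, 0.049, 0.2079]
ee_rot: [2.137, 2.303, -0.0]
contact_force: [1.1, -5.6, 4.5]
finger_gap: 1.001
grip_force: 2.8
```

Emit:
{"method": "carry_out", "body": {
  "steps": [
    {"tx": 0,"ty": -1.5,"tz": 0,"ax": 0,"ay": 0,"az": 0},
    {"tx": 0,"ty": -3,"tz": 0,"ax": 0,"ay": 0,"az": 0},
    {"tx": 0,"ty": -3,"tz": 0,"ax": 0,"ay": 0,"az": 0},
    {"tx": 0,"ty": -3,"tz": 0,"ax": 0,"ay": 0,"az": 0}
  ],
  "fingers": 0.1
}}

```text
clock: 8.6
eef_pos: [0.5125, 0.0488, 0.2079]
ee_rot: [-2.137, -2.303, 0.001]
contact_force: [-1.3, -5.6, 4.8]
finger_gap: 0.551
grip_force: 3.8
```

```bash
python3 -c "
from h import *
where();mark('pics/w5.png');s=ctrl.sense();print(s['contact_force'],s['finger_gap'],s['clock'])"
```

```text
stand [  4.6 114.  207.9]
stripe (array([310.5, 185. ]), array([  0.5, 172.1]), 616)
needle (array([364. , 185.5]), array([ 17.7, 171.9]), 227)
[-1.44422154 -5.41215176  5.02284465] 0.5502353565460968 8.65
```

Stripe and needle agree to 0.2 mm, so I close fully.

Emit:
{"method": "carry_out", "body": {
  "steps": [
    {"tx": 0,"ty": 0,"tz": 0,"ax": 0,"ay": 0,"az": 0},
    {"tx": 0,"ty": 0,"tz": 0,"ax": 0,"ay": 0,"az": 0},
    {"tx": 0,"ty": 0,"tz": 0,"ax": 0,"ay": 0,"az": 0},
    {"tx": 0,"ty": 0,"tz": 0,"ax": 0,"ay": 0,"az": 0},
    {"tx": 0,"ty": 0,"tz": 0,"ax": 0,"ay": 0,"az": 0},
    {"tx": 0,"ty": 0,"tz": 0,"ax": 0,"ay": 0,"az": 0},
    {"tx": 0,"ty": 0,"tz": 0,"ax": 0,"ay": 0,"az": 0},
    {"tx": 0,"ty": 0,"tz": 0,"ax": 0,"ay": 0,"az": 0}
  ],
  "fingers": -1,
  "squeeze": 30
}}

```text
clock: 9.45
eef_pos: [0.5129, 0.0488, 0.2086]
ee_rot: [2.136, 2.303, 0.001]
contact_force: [-3.6, -4.7, 20.4]
finger_gap: 0.299
grip_force: 30.6
```

```bash
python3 -c "
from h import *
where();mark('pics/w6.png');s=ctrl.sense();print(s['contact_force'],s['finger_gap'],s['grip_force'],s['clock'])"
```

```text
stand [  5.  114.  208.6]
stripe (array([309., 185.]), array([  0.5, 172. ]), 608)
needle (array([362. , 185.1]), array([ 17.7, 171.9]), 210)
[-4.39806447 -5.77552227 19.79944389] 0.3002292881393645 30.527649074792862 9.5
```

View pics/w6.png

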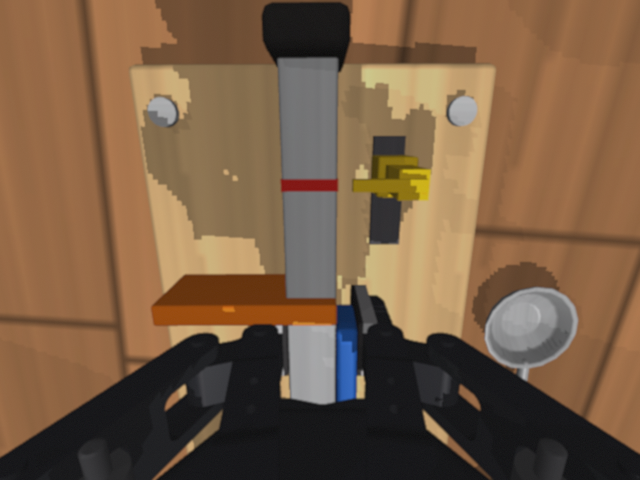

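The lever lies flat along the leg between the pads. The stripe (row 185.0) and needle (row 185.1) line up, and the grip is 30 N. I hand it in.

```bash
python3 -c "
from plant import hand_in
print(hand_in())"
```

```text
the job is handed in; nothing more can be done
None
```

I handed the job in at about 9.5 s with the guard slid back, the stripe about 0.1 mm from the pointer, and the fingers holding the leg and the shut lever at about 30 N; the hand-in returned no verdict.

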